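# Load the cleaning basket and hold it over the ultrasonic cleaner

## Task

Pick up the brass sorting scoop by its fin, tip it so that all five silver castings slide off its open lip into the wire basket, and set the empty scoop back down flat on the bench. Then lift the basket by the grip of its arch handle, carry it over the clutter to the ultrasonic cleaner, and finish holding it level, centred and squared up with the tank mouth, hovering about 20 mm above the rim, ready to be lowered: do not put it down, let go of it or let it touch the cleaner. Do not disturb the other tools and jars on the bench.

Things in the scene. Friction and masses are not known exactly. Their poses are not given: they have to be found in the camera images.
- scoop: loose brass scoop, 140 g. Origin: centre of the underside of its pan, 100 (x) by 72 mm (y), floor 3 mm. Walls 3 mm thick, 16 mm tall at both sides and the back (+x); the -x end is the open lip. Handle: upright fin behind the back wall, 10 mm thick (y), x +50 to +102 mm, 46 mm tall. Smooth: castings slide from 15 to 25 degrees of tilt
- scoop_lip (a point): middle of the scoop's open lip, on the pan floor: at x -50, z +3 mm of the scoop
- scoop_handle (a point): middle of the scoop's fin, where to grip it (fingers closing along the scoop's y, across 10 mm): at x +78, z +30 mm of the scoop
- basket: loose open wire basket, 200 g. Origin: centre of its underside. 84 (x) by 110 mm (y) outside, walls 40 mm tall, walls and floor 3 mm thick, solid to touch. A rigid arch handle stands in the plane x = 0, from the short walls (y +-53, z 38 mm) up to the grip (y +-15, z 100 mm): tip castings in over a long wall (x +-42 mm)
- basket_grip (a point): middle of the black grip at the top of the basket's arch: a block 10 mm (x) by 36 mm (y) by 30 mm (z), centred 108 mm above the basket's underside; grip it with the fingers closing along the basket's x
- casting0: domed round silver casting, 17 mm across, 9 mm tall, about 15 g; origin: centre of its underside; starts on the scoop's pan
- casting1: domed round silver casting, 17 mm across, 9 mm tall, about 15 g; origin: centre of its underside; starts on the scoop's pan
- casting2: domed round silver casting, 17 mm across, 9 mm tall, about 15 g; origin: centre of its underside; starts on the scoop's pan
- casting3: cushion-shaped silver casting, 16 by 14 mm, 9 mm tall, about 15 g; origin: centre of its underside; starts on the scoop's pan
- casting4: cushion-shaped silver casting, 16 by 14 mm, 9 mm tall, about 15 g; origin: centre of its underside; starts on the scoop's pan
- cleaner: fixed white ultrasonic cleaner, 160 mm (x) by 200 mm (y), 110 mm tall, with an open rectangular tank from above. Origin: centre of its underside; x along the short side, y along the long side, like the basket's x and y when squared up (a half turn makes no difference)
- tank_mouth (a point): centre of the tank mouth at rim height, 110 mm above the bench; axes as the cleaner's. The mouth is 112 mm (x) by 142 mm (y)
- mandrel: bystander: ring mandrel: tapered upright steel rod on a round wooden foot 56 mm across, 155 mm tall in all; loose; origin: on its underside or in its middle
- jar: bystander: closed amber glass jar 48 mm across, 85 mm tall; loose; origin: on its underside or in its middle
- bottle: bystander: closed clear plastic bottle 52 mm across, 130 mm tall; loose; origin: on its underside or in its middle
- hammer: bystander: small hammer about 220 mm long lying on the bench; loose; origin: on its underside or in its middle
- brush: bystander: brush about 170 mm long lying on the bench; loose; origin: on its underside or in its middle
- punch: bystander: dark steel punch standing on its 32 mm wide foot, 34 mm tall; loose; origin: on its underside or in its middle
Mind the look-alikes: they are no part of the job. What is shaped like the basket but purple is not meant.

How it is judged:
By the outcome, as a careful person would: the job done as asked, in the order asked, and still so for the second after the job is handed in, while the arm keeps its last pose, push and grip.
It also fails if it takes over 72 s, if anything falls off the work surface, if the arm or the gripper's body presses on something with over 40 N, if the wrist force passes 120 N, or if a joint passes its speed limit or range.

## Robot

A 6-joint arm with a two-finger parallel gripper is mounted at the origin on the work surface. World frame = base frame: x ahead of the robot, y to its left, z up, the work surface at z = 0. Lengths are in m, angles in rad, forces in N, time in s.
With the tool pointing down it reaches from about 0.25 to 0.775 m from the base axis. Payload 4 kg.
Tool frame: the origin (TCP) lies at the very end of the fingers, on their centre line; the grasp point (between the pads) lies 19 mm behind it; z points along the fingers, y is the line along which they close (so a half turn about z gives the same grasp; the last joint's range is limited). The gripper opens to 94 mm and grips with 3 to 60 N. Pads are 16 mm wide; open, the fingers measure 119 mm over their backs; the gripper's body (75 mm by 177 mm) begins 78 mm behind the grasp point.
Start: joints at [1.236, 0.087, 1.371, -0, 1.684, -0.103], TCP at [0.126, 0.535, 0.18] pointing down, gripper open.
Joint ranges: [-3.1, 3.1], [-0.76, 2.03], [0.27, 2.55], [-1.08, 4.22], [0.17, 2.65], [-2.57, 2.57]. Speed limits (rad/s): [2.79, 2.79, 3.14, 3.14, 3.14, 3.14].

## Interface

Orientations are given as [roll, pitch, yaw] about the fixed x, y, z axes, in that order (R = Rz(yaw) Ry(pitch) Rx(roll)).
In Python, from cell import ctrl gives the robot as it stands.
- The arm moves only by the shell command python3 -m pendant 'ROWS'. ROWS is JSON, a list of rows, each a list of 7 numbers: the closure, from 0 (fully open) to 1 (shut), then the shift along the tool's x, y, z in units of 40 mm (1.0 is 40 mm), then the turn, a rotation vector about the tool's x, y, z in units of 6 degrees (1.0 is 6 degrees). In form: [[fingers, tx, ty, tz, wx, wy, wz], ...]. A call has 1 to 12 rows; each row shifts and turns the commanded pose from where the row before left it, along the tool's axes as they then stand; what a row does not reach is not made up. A row lasts 1/12 s, in which the tool goes at most 41.7 mm and 7.16 degrees, less where a joint would pass 70% of its speed; a pose out of reach is approached as far as the arm can. A call is refused whole if a number of a shift passes 1 or a number of a turn 1, either way. A call with a gripper value outside its range is refused whole. The fingers move at their own pace and stop on an object; the grip force is fixed at half the most. Time passes only in rows, so rows that do not move let the fingers close. It gives the time, the measured TCP pose, the force, the opening and the grip force at its end, in the units of the state.
- ctrl.read_state(): the state, without advancing time (a new reading comes with each control period).
- ctrl.grab_frame(name): name is "side" or "top"; returns a dict with "color" (384x512x3 uint8, red, green, blue), "fx", "fy", "cx", "cy" (pixels), "distortion" ([k1, k2, p1, p2, k3] as OpenCV has them; the pictures are not rectified), "extrinsics" (4x4, takes a point from camera to world coordinates). Camera axes: x right, y up, looking along -z (the intrinsics and any distortion apply to the point x, -y, -z); pixel columns grow to the right and rows downward; lengths in m; the calibration is good to about 2 mm. A picture is of the moment at which its call begins. There is no depth.
- ctrl.job_done(): hands the job in; it is judged then, once.
The state is a dict: "t": time; "joints": joint angles; "joint_velocities": joint speeds; "joint_torque": joint torques, N m; "ee_pos": TCP position; "tcp_rot": TCP orientation; "contact_force": force on the tool from outside, world axes, zero at the start; "moment": the same for the moment, N m; "grip_width": finger opening in m; "gripper_force": force on a finger pad.
Only numpy, scipy, OpenCV 4.12 (cv2) and the standard library are available. Lean on these libraries where they do the work, as an engineer would, in place of code of your own. Each camera call takes 0.05 s, during which the arm holds its last target. There are 200 camera calls.

## Working session

There is one attempt and no reset: what is moved stays moved. The work goes in short steps, Python scripts to look and compute and a shell command to move; the robot and the scene stay as the last step left them, time stands still between calls to the robot, and variables do not carry over. Pictures are saved under pics/ and viewed, at most 10 in all, crops included, and the job is handed in when it is done.

```bash
mkdir -p pics; ls; python3 - <<'E'
from cell import ctrl
import cv2,numpy as np
for n in("side","top"):
    f=ctrl.grab_frame(n); cv2.imwrite(f"pics/{n}0.png",cv2.resize(f["color"][:,:,::-1],(800,600),interpolation=cv2.INTER_CUBIC))
    print(n,f["fx"],f["fy"],f["cx"],f["cy"],f["distortion"],np.round(f["extrinsics"],3).tolist())
s=ctrl.read_state();print({k:np.round(v,3).tolist() for k,v in s.items()})
E
```

```text
pics
side 374.9267457426901 374.9267457426901 253.87483352539908 188.83583983503354 [-0.09230326  0.          0.          0.          0.        ] [[0.849, 0.374, -0.373, 0.095], [-0.528, 0.597, -0.604, -0.721], [-0.003, 0.709, 0.705, 0.915], [0.0, 0.0, 0.0, 1.0]]
top 488.24952403547195 488.24952403547195 252.0642760601911 190.7240867246245 [0.03419321 0.         0.         0.         0.        ] [[0.006, 0.993, -0.117, 0.379], [-1.0, 0.004, -0.017, -0.033], [-0.017, 0.117, 0.993, 1.335], [0.0, 0.0, 0.0, 1.0]]
{'t': 0.1, 'joints': [1.236, 0.088, 1.372, -0.0, 1.684, -0.103], 'joint_velocities': [-0.001, 0.0, -0.006, 0.0, 0.001, -0.001], 'joint_torque': [0.002, -34.125, -30.33, 0.072, 0.03, -0.0], 'ee_pos': [0.126, 0.535, 0.179], 'tcp_rot': [-3.14, -0.0, 2.91], 'contact_force': [-0.292, -0.291, 0.651], 'moment': [-0.048, -0.028, -0.035], 'gripper_force': 0.0, 'grip_width': 0.094}
```

View pics/top0.png

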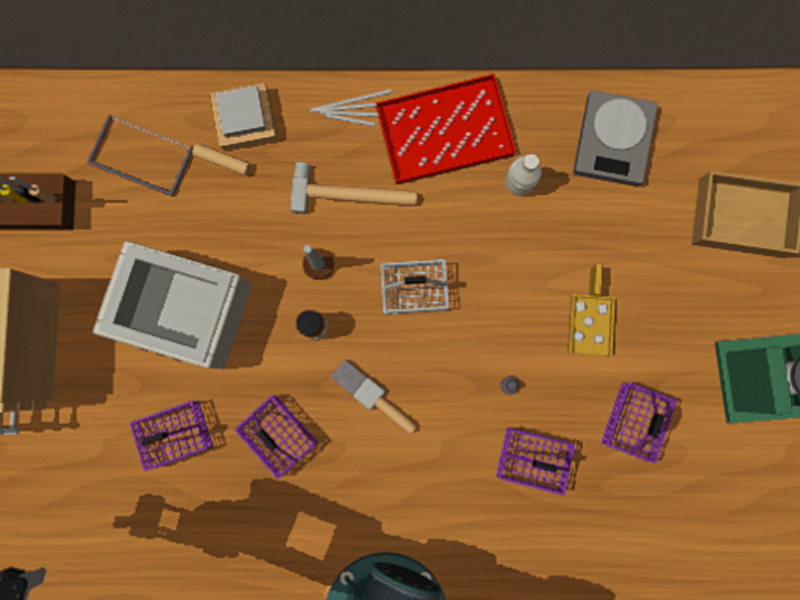

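View pics/side0.png

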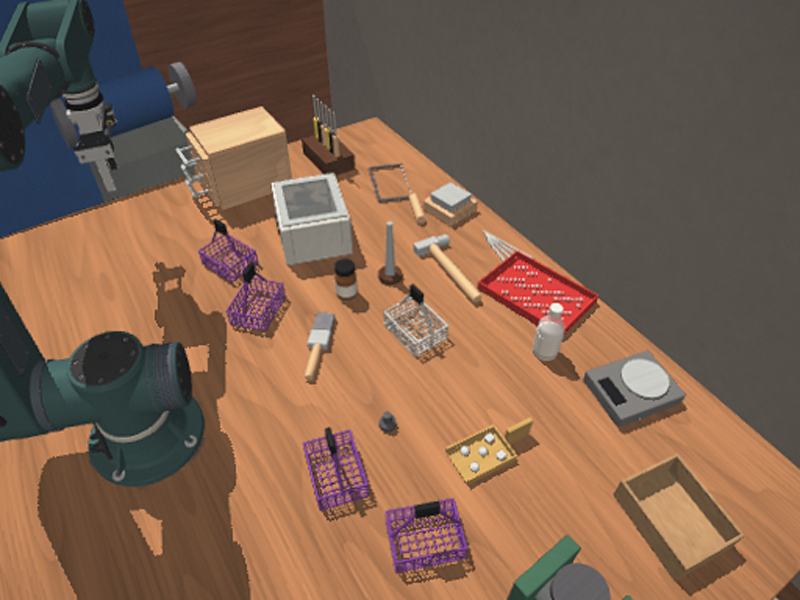

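Top view (800 px scale): the silver basket is at (417,286) with its black grip at (415,280). The look-alikes are the purple baskets at (173,435), (277,436), (539,460) and (642,422). The brass scoop is at (592,320) with its fin at (598,280) and its lip toward the robot; the wooden tray (750,212) and green box are not it. The white cleaner is at (172,305), and the grey scale at (615,137) is not it. I choose the silver basket and the brass scoop, and check them in a crop.

```bash
cat > h.py <<'E'
import cv2,numpy as np
from cell import ctrl
from scipy.spatial.transform import Rotation as R
def ray(f,px):
    K=np.array([[f["fx"],0,f["cx"]],[0,f["fy"],f["cy"]],[0,0,1]])
    u=cv2.undistortPoints(np.float64(px).reshape(-1,1,2),K,np.float64(f["distortion"]))[:,0]
    E=np.array(f["extrinsics"]); d=np.c_[u[:,0],-u[:,1],-np.ones(len(u))]@E[:3,:3].T
    return E[:3,3],d
def plane(f,px,z):
    o,d=ray(f,px); return o+d*((z-o[2])/d[:,2])[:,None]
def proj(f,P):
    E=np.array(f["extrinsics"]); p=(np.atleast_2d(P)-E[:3,3])@E[:3,:3]
    K=np.array([[f["fx"],0,f["cx"]],[0,f["fy"],f["cy"]],[0,0,1]])
    return cv2.projectPoints((p*[1,-1,-1]).reshape(-1,1,3),np.zeros(3),np.zeros(3),K,np.float64(f["distortion"]))[0][:,0]
def tri(fa,pa,fb,pb):
    o1,d1=ray(fa,[pa]);o2,d2=ray(fb,[pb]);d1=d1[0];d2=d2[0]
    s=np.linalg.lstsq(np.c_[d1,-d2],o2-o1,rcond=None)[0]
    a,b=o1+s[0]*d1,o2+s[1]*d2; return (a+b)/2,np.linalg.norm(a-b)
def blobs(m,box,amin=8):
    k=np.zeros_like(m);x0,y0,x1,y1=box;k[y0:y1,x0:x1]=m[y0:y1,x0:x1]
    n,l,s,c=cv2.connectedComponentsWithStats(k)
    return [(l==i,s[i,4],c[i]) for i in sorted(range(1,n),key=lambda i:-s[i,4]) if s[i,4]>=amin]
E
python3 - <<'E'
from h import *
T=ctrl.grab_frame("top");S=ctrl.grab_frame("side")
def hsv(f):return cv2.cvtColor(f["color"],cv2.COLOR_RGB2HSV)
t,s=hsv(T),hsv(S)
print("scoop hsv",t[205,368:392:6].tolist(),t[178,382].tolist(),"wood",t[150,380].tolist())
c=lambda x0,y0,x1,y1,f,w:cv2.resize(f["color"][y0:y1,x0:x1,::-1],w,interpolation=cv2.INTER_NEAREST)
im=np.vstack([np.hstack([c(350,160,410,235,T,(240,300)),c(235,155,310,210,T,(410,300)),np.zeros((300,150,3),np.uint8)]),
 np.hstack([c(55,150,165,240,T,(367,300)),c(280,260,345,315,S,(220,300)),c(240,180,295,235,S,(213,300))])])
cv2.imwrite("pics/crop1.png",im)
ty=((t[...,0]>=19)&(t[...,0]<=32)&(t[...,1]>150)&(t[...,2]>70)).astype(np.uint8)
for m,a,cc in blobs(ty,(350,155,410,240)):print("scoop",a,cc,plane(T,[cc],.01).round(3))
tb=(t[...,2]<45).astype(np.uint8)
for m,a,cc in blobs(tb,(240,160,295,205)):print("tgrip",a,cc,plane(T,[cc],.123).round(3),cv2.minAreaRect(np.argwhere(m)[:,::-1].astype(np.float32)))
sb=(s[...,2]<45).astype(np.uint8)
for m,a,cc in blobs(sb,(250,175,290,205)):print("sgrip",a,cc)
tw=((t[...,1]<40)&(t[...,2]>120)).astype(np.uint8)
for m,a,cc in blobs(tw,(50,145,170,245),50):print("clean",a,cc,t[200,100].tolist())
E
```

```text
scoop hsv [[22, 194, 187], [45, 3, 184], [20, 182, 165], [21, 192, 187]] [21, 191, 192] wood [15, 179, 161]
scoop 979 [378.82533197 204.07150153] [[ 0.5   -0.353  0.01 ]]
tgrip 44 [265.63636364 178.90909091] [[ 0.552 -0.045  0.123]] ((265.4901123046875, 178.90098571777344), (3.2836227416992188, 12.935483932495117), 84.2894058227539)
sgrip 50 [266.06 188.32]
clean 3348 [110.46774194 194.89426523] [34, 20, 100]
```

View pics/crop1.png

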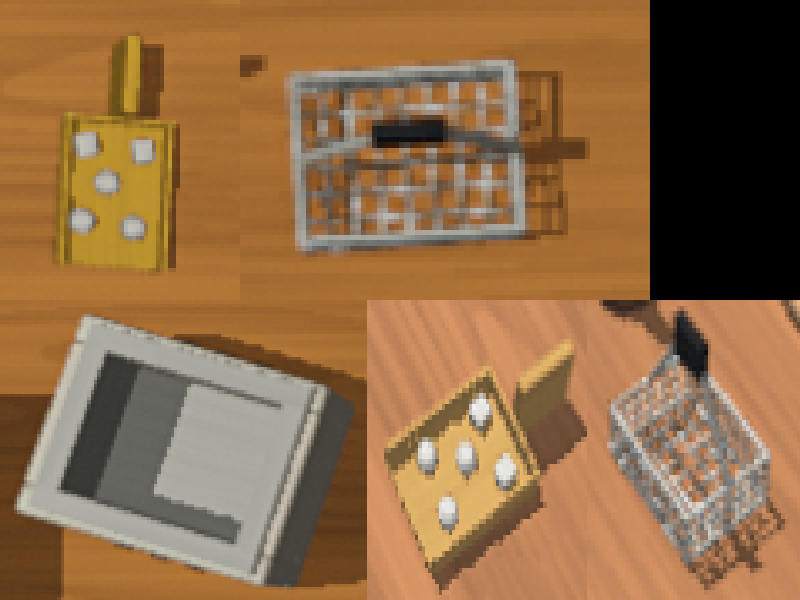

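The crop confirms the choice. The brass scoop has its fin at the top and its open lip at the bottom, with five castings on the pan. The basket is silver with a black grip and its long side runs sideways. The cleaner rim corners are readable in the lower left.

```bash
python3 - <<'E'
from h import *
T=ctrl.grab_frame("top");S=ctrl.grab_frame("side")
c=lambda P,ox,oy,sx,sy:np.float64(P)/[sx,sy]+[ox,oy]-.5
def show(n,P,z):
    w=plane(T,P,z)[:,:2]
    print(n,w.round(4).tolist(),"c",w.mean(0).round(4),"edges",[round(float(np.hypot(*e)),4) for e in np.roll(w,-1,0)-w],"ang",[round(float(np.degrees(np.arctan2(e[1],e[0]))),1) for e in np.roll(w,-1,0)-w])
show("fin",c([[133,37],[130,115]],350,160,4,4),.046)
show("pan",c([[66,113],[178,121],[170,272],[55,263]],350,160,4,4),.016)
show("basket",c([[290,75],[516,61],[526,237],[300,251]],235,155,5.467,5.4545),.04)
show("clean",c([[84,317],[328,385],[262,584],[16,511]],55,150,3.336,3.333),.11)
t,s=[cv2.cvtColor(f["color"],cv2.COLOR_RGB2HSV) for f in(T,S)]
g=lambda h,b:blobs((h[...,2]<45).astype(np.uint8),b)[0]
print("grip tri",tri(T,g(t,(240,160,295,205))[2],S,g(s,(250,175,290,205))[2]))
print("finfar tri",tri(T,c([[133,37]],350,160,4,4)[0],S,c([[205,43]],280,260,3.385,5.4545)[0]))
m=g(t,(240,160,295,205))[0];r=cv2.minAreaRect(np.argwhere(m)[:,::-1].astype(np.float32));print(r)
ty=((t[...,0]>=19)&(t[...,0]<=32)&(t[...,1]>150)&(t[...,2]>70)).astype(np.uint8)
m=cv2.morphologyEx(cv2.morphologyEx(blobs(ty,(350,155,410,240))[0][0].astype(np.uint8),cv2.MORPH_CLOSE,np.ones((9,9))),cv2.MORPH_OPEN,np.ones((11,11)))
show("panrect",cv2.boxPoints(cv2.minAreaRect(np.argwhere(m)[:,::-1].astype(np.float32))),.012)
for n,p,z in(("mandrel",(320,268),.02),("jar",(311,323),.085),("bottle",(531,163),.13),("punch",(511,384),.034)):print(n,plane(T,[np.array(p)*.64],z)[0].round(3))
E
```

```text
fin [[0.591, -0.3566], [0.5389, -0.3534]] c [ 0.565 -0.355] edges [0.0522, 0.0522] ang [176.4, -3.6]
pan [[0.5438, -0.318], [0.5386, -0.3929], [0.4369, -0.3847], [0.4424, -0.3085]] c [ 0.4904 -0.351 ] edges [0.075, 0.1021, 0.0764, 0.1018] ang [-93.9, 175.4, 85.9, -5.4]
basket [[0.5927, -0.1049], [0.6, -0.2154], [0.5132, -0.2191], [0.5058, -0.1095]] c [ 0.5529 -0.1622] edges [0.1107, 0.0869, 0.1099, 0.087] ang [-86.2, -177.5, 93.8, 3.1]
clean [[0.3863, 0.4183], [0.3366, 0.2342], [0.1923, 0.2778], [0.2441, 0.461]] c [0.2898 0.3478] edges [0.1907, 0.1508, 0.1903, 0.1484] ang [-105.1, 163.2, 74.2, -16.7]
grip tri (array([ 0.55481877, -0.04581908,  0.1057357 ]), np.float64(0.0012068893852607886))
finfar tri (array([ 0.5931742 , -0.35859372,  0.0423311 ]), np.float64(0.003582609986047564))
((265.4901123046875, 178.90098571777344), (3.2836227416992188, 12.935483932495117), 84.2894058227539)
panrect [[0.5436, -0.3134], [0.5439, -0.3887], [0.4411, -0.3858], [0.4406, -0.3113]] c [ 0.4923 -0.3498] edges [0.0753, 0.1028, 0.0746, 0.103] ang [-89.8, 178.4, 90.4, -1.2]
mandrel [0.586 0.119 0.02 ]
jar [0.484 0.125 0.085]
bottle [ 0.742 -0.232  0.13 ]
punch [ 0.387 -0.209  0.034]
```

Basket after correcting the crop offset: centre (.553,-.045), yaw about 3.3°, which agrees with the triangulated grip. Scoop: yaw about −4°, handle at (.567,−.355), and the fin length (52) and pan size check out. Cleaner: about (.290,.348), yaw about −16°, to be refined later. Moving now.

```bash
cat >> h.py <<'E'
def err(p,rpy):  # remaining move in tool units (shift in current tool axes, turn)
    s=ctrl.read_state();A=R.from_euler("xyz",s["tcp_rot"])
    B=R.from_euler("xyz",rpy,degrees=True)
    print("t",round(s["t"],2),"pos",np.round(s["ee_pos"],4),"rpy",np.degrees(s["tcp_rot"]).round(2),"F",np.round(s["contact_force"],1),"w",round(s["grip_width"],4),"gf",round(s["gripper_force"],1))
    print(" shift",(A.inv().apply(np.array(p)-s["ee_pos"])/.04).round(3)," turn",(np.degrees((A.inv()*B).as_rotvec())/6).round(3))
E
python3 -m pendant '[[0,0,0,0,0,0,-0.78],[0,0,0,0,0,0,-0.78],[0,-0.48,-0.82,0,0,0,0],[0,-0.48,-0.82,0,0,0,0],[0,-0.48,-0.82,0,0,0,0],[0,-0.48,-0.82,0,0,0,0],[0,-0.48,-0.82,0,0,0,0],[0,-0.48,-0.82,0,0,0,0],[0,-0.48,-0.82,0,0,0,0],[0,-0.48,-0.82,0,0,0,0],[0,-0.48,-0.82,0,0,0,0],[0,-0.48,-0.82,0,0,0,0]]'
python3 -m pendant '[[0,-0.48,-0.82,0,0,0,0],[0,-0.48,-0.82,0,0,0,0],[0,-0.48,-0.82,0,0,0,0],[0,-0.48,-0.82,0,0,0,0],[0,-0.48,-0.82,0,0,0,0],[0,-0.48,-0.82,0,0,0,0],[0,-0.48,-0.82,0,0,0,0],[0,-0.48,-0.82,0,0,0,0],[0,-0.48,-0.82,0,0,0,0],[0,-0.48,-0.82,0,0,0,0],[0,-0.48,-0.82,0,0,0,0],[0,-0.48,-0.82,0,0,0,0]]'
python3 -m pendant '[[0,-0.48,-0.82,0,0,0,0],[0,-0.48,-0.82,0,0,0,0],[0,-0.48,-0.82,0,0,0,0],[0,0,0,0,0,0,0],[0,0,0,0,0,0,0]]'
python3 -c "
from h import *
err([.567,-.355,.011],[180,0,176])"
```

```text
t: 1.3
ee_pos: [0.2957, 0.1933, 0.1803]
tcp_rot: [3.141, 0.001, 3.074]
contact_force: [1.2, 0.3, -0.7]
grip_width: 0.0943
gripper_force: 0.0
t: 2.3
ee_pos: [0.4989, -0.2154, 0.1799]
tcp_rot: [3.141, 0.0, 3.073]
contact_force: [-0.2, 0.4, 0.0]
grip_width: 0.0937
gripper_force: 0.0
t: 2.72
ee_pos: [0.5489, -0.3169, 0.1776]
tcp_rot: [3.139, -0.003, 3.071]
contact_force: [-0.5, 1.1, -0.0]
grip_width: 0.094
gripper_force: 0.0
t 2.72 pos [ 0.5489 -0.3169  0.1776] rpy [179.87  -0.19 175.95] F [-0.5  1.1 -0. ] w 0.094 gf 0.0
 shift [-0.532 -0.929  4.161]  turn [ 0.022 -0.032 -0.008]
```

```bash
python3 -m pendant '[[0,-0.27,-0.46,0,0,0,0],[0,-0.27,-0.46,0,0,0,0],[0,0,0,0.7,0,0,0],[0,0,0,0.7,0,0,0],[0,0,0,0.7,0,0,0],[0,0,0,0.7,0,0,0],[0,0,0,0.7,0,0,0],[0,0,0,0.4,0,0,0],[0,0,0,0.2,0,0,0],[0,0,0,0,0,0,0],[0,0,0,0,0,0,0]]'
python3 - <<'E'
from h import *
err([.567,-.355,.011],[180,0,176])
T=ctrl.grab_frame("top");S=ctrl.grab_frame("side")
c=lambda x0,y0,x1,y1,f,w:cv2.resize(f["color"][y0:y1,x0:x1,::-1],w,interpolation=cv2.INTER_CUBIC)
cv2.imwrite("pics/g1.png",np.hstack([c(330,140,430,240,T,(400,400)),c(270,230,370,330,S,(400,400))]))
E
```

```text
t: 3.63
ee_pos: [0.5686, -0.3532, 0.0174]
tcp_rot: [-3.141, 0.001, 3.074]
contact_force: [-0.1, -0.2, 0.1]
grip_width: 0.0938
gripper_force: 0.0
t 3.63 pos [ 0.5686 -0.3532  0.0174] rpy [-1.7997e+02  7.0000e-02  1.7613e+02] F [-0.1 -0.2  0.1] w 0.0938 gf 0.0
 shift [ 0.037 -0.048  0.16 ]  turn [-0.005  0.012  0.021]
```

View pics/g1.png

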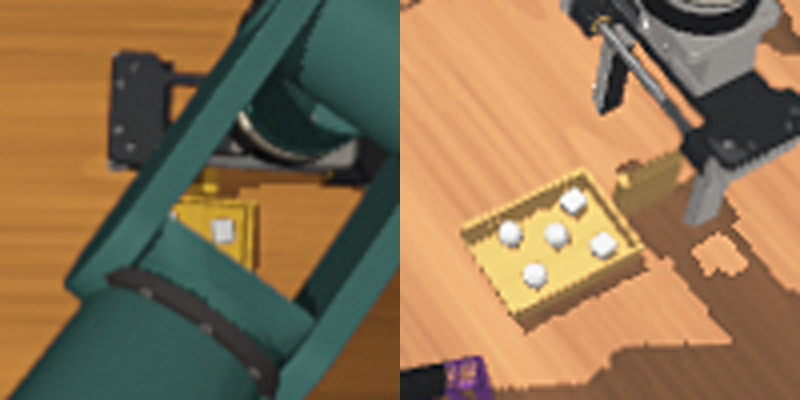

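The side view shows the fingers straddling the fin around (650,180), with the pan and five castings undisturbed. Next: down 6 mm, close, small lift.

```bash
python3 -m pendant '[[0,0.02,-0.02,0.16,0,0,0],[0.3,0,0,0,0,0,0],[0.6,0,0,0,0,0,0],[1,0,0,0,0,0,0],[1,0,0,0,0,0,0],[1,0,0,0,0,0,0],[1,0,0,0,0,0,0],[1,0,0,0,0,0,0],[1,0,0,0,0,0,0]]'
python3 -m pendant '[[1,0,0,-0.1,0,0,0],[1,0,0,-0.3,0,0,0],[1,0,0,-0.4,0,0,0],[1,0,0,-0.4,0,0,0],[1,0,0,-0.3,0,0,0],[1,0,0,0,0,0,0],[1,0,0,0,0,0,0]]'
python3 - <<'E'
from h import *
err([.567,-.355,.071],[180,0,176])
S=ctrl.grab_frame("side")
cv2.imwrite("pics/g2.png",cv2.resize(S["color"][200:340,240:400,::-1],(480,420),interpolation=cv2.INTER_CUBIC))
E
```

```text
t: 4.48
ee_pos: [0.5674, -0.3545, 0.0096]
tcp_rot: [3.141, 0.0, 3.073]
contact_force: [-0.4, 0.7, 1.2]
grip_width: 0.0438
gripper_force: 0.0
t: 5.07
ee_pos: [0.5681, -0.355, 0.0714]
tcp_rot: [-3.14, 0.003, 3.073]
contact_force: [-0.2, 0.1, 0.3]
grip_width: 0.0005
gripper_force: 0.0
t 5.07 pos [ 0.5681 -0.355   0.0714] rpy [-1.7991e+02  1.5000e-01  1.7608e+02] F [-0.2  0.1  0.3] w 0.0005 gf 0.0
 shift [ 0.027 -0.001  0.009]  turn [-0.015  0.025  0.014]
```

View pics/g2.png

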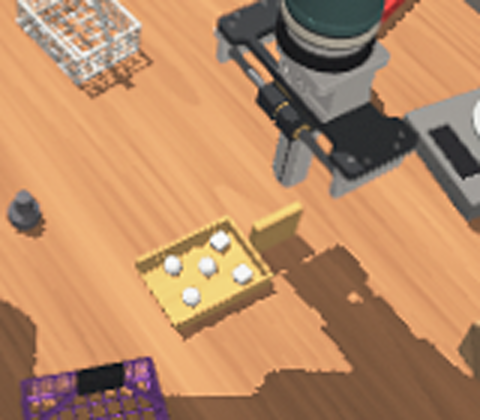

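The fingers were still closing when I lifted, so the fin was left standing and the scoop hasn't moved. I'll reopen halfway, go down, and close for longer.

```bash
python3 -m pendant '[[0.55,0,0,0,0,0,0],[0.55,0,0,0,0,0,0],[0.55,0,0,0,0,0,0],[0.55,0,0,0,0,0,0],[0.55,0,0,0,0,0,0],[0.55,0,0,0,0,0,0],[0.55,0,0,0,0,0,0],[0.55,0,0,0,0,0,0]]'
python3 -m pendant '[[0.55,0,0,0.4,0,0,0],[0.55,0,0,0.5,0,0,0],[0.55,0,0,0.4,0,0,0],[0.55,0,0,0.2,0,0,0],[0.55,0,0,0,0,0,0],[1,0,0,0,0,0,0],[1,0,0,0,0,0,0],[1,0,0,0,0,0,0],[1,0,0,0,0,0,0],[1,0,0,0,0,0,0],[1,0,0,0,0,0,0],[1,0,0,0,0,0,0]]'
python3 -m pendant '[[1,0,0,0,0,0,0],[1,0,0,0,0,0,0],[1,0,0,0,0,0,0]]'
```

```text
t: 5.78
ee_pos: [0.5673, -0.3545, 0.0696]
tcp_rot: [3.142, 0.0, 3.073]
contact_force: [0.4, -0.1, -0.4]
grip_width: 0.0423
gripper_force: 0.0
t: 6.78
ee_pos: [0.5679, -0.3552, 0.0107]
tcp_rot: [-3.14, 0.002, 3.073]
contact_force: [-0.5, 0.5, 1.6]
grip_width: 0.0092
gripper_force: 30.0
t: 7.03
ee_pos: [0.5679, -0.3551, 0.0107]
tcp_rot: [-3.14, 0.002, 3.073]
contact_force: [0.9, -1.5, 4.9]
grip_width: 0.0098
gripper_force: 30.0
```

Gripped at 9.8 mm and 30 N. Lift to clear the bottle and the arch, and check the hold.

```bash
python3 -m pendant '[[1,0,0,-0.1,0,0,0],[1,0,0,-0.2,0,0,0],[1,0,0,-0.4,0,0,0],[1,0,0,-0.5,0,0,0],[1,0,0,-0.5,0,0,0],[1,0,0,-0.5,0,0,0],[1,0,0,-0.5,0,0,0],[1,0,0,-0.5,0,0,0],[1,0,0,-0.4,0,0,-0.3],[1,0,0,-0.2,0,0,-0.4],[1,0,0,0,0,0,-0.3],[1,0,0,0,0,0,-0.2]]'
python3 - <<'E'
from h import *
err([.706,-.036,.16],[180,0,183.3])
S=ctrl.grab_frame("side")
cv2.imwrite("pics/g3.png",cv2.resize(S["color"][150:340,220:420,::-1],(500,475),interpolation=cv2.INTER_CUBIC))
E
```

```text
t: 8.03
ee_pos: [0.5674, -0.3542, 0.162]
tcp_rot: [3.141, 0.0, -3.083]
contact_force: [-0.3, -1.0, -1.4]
grip_width: 0.0098
gripper_force: 30.0
t 8.03 pos [ 0.5674 -0.3542  0.162 ] rpy [ 1.7998e+02  1.0000e-02 -1.7663e+02] F [-0.3 -1.  -1.4] w 0.0098 gf 30.0
 shift [-3.927  7.738  0.055]  turn [0.004 0.002 0.012]
```

View pics/g3.png

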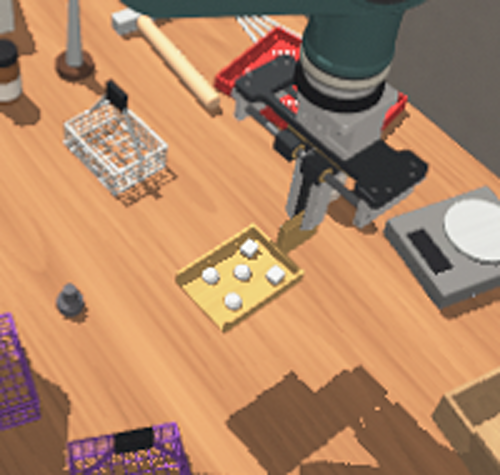

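Scoop held level with all five castings on the pan. Carrying it over to the basket.

```bash
python3 -m pendant '[[1,-0.08,0.15,0,0,0,0],[1,-0.15,0.3,0,0,0,0],[1,-0.23,0.45,0,0,0,0],[1,-0.3,0.6,0,0,0,0],[1,-0.38,0.75,0,0,0,0],[1,-0.41,0.81,0,0,0,0],[1,-0.41,0.81,0,0,0,0],[1,-0.41,0.81,0,0,0,0],[1,-0.41,0.81,0,0,0,0],[1,-0.38,0.75,0,0,0,0],[1,-0.3,0.6,0,0,0,0],[1,-0.23,0.45,0,0,0,0]]'
python3 -m pendant '[[1,-0.15,0.3,0,0,0,0],[1,-0.08,0.15,0,0,0,0],[1,0,0,0,0,0,0],[1,0,0,0,0,0,0]]'
python3 - <<'E'
from h import *
err([.706,-.036,.066],[180,0,183.3])
T=ctrl.grab_frame("top");S=ctrl.grab_frame("side")
c=lambda x0,y0,x1,y1,f,w:cv2.resize(f["color"][y0:y1,x0:x1,::-1],w,interpolation=cv2.INTER_CUBIC)
cv2.imwrite("pics/g4.png",np.hstack([c(215,100,325,220,T,(367,400)),c(230,150,350,270,S,(400,400))]))
E
```

```text
t: 9.08
ee_pos: [0.6983, -0.0501, 0.1608]
tcp_rot: [3.14, -0.001, -3.081]
contact_force: [0.6, -0.4, -1.5]
grip_width: 0.01
gripper_force: 30.0
t: 9.42
ee_pos: [0.7059, -0.0369, 0.1614]
tcp_rot: [-3.141, -0.001, -3.085]
contact_force: [0.5, -1.1, -1.9]
grip_width: 0.0098
gripper_force: 30.0
t 9.42 pos [ 0.7059 -0.0369  0.1614] rpy [-1.7997e+02 -5.0000e-02 -1.7674e+02] F [ 0.5 -1.1 -1.9] w 0.0098 gf 30.0
 shift [-0.006  0.023  2.385]  turn [-0.005 -0.008 -0.006]
```

View pics/g4.png

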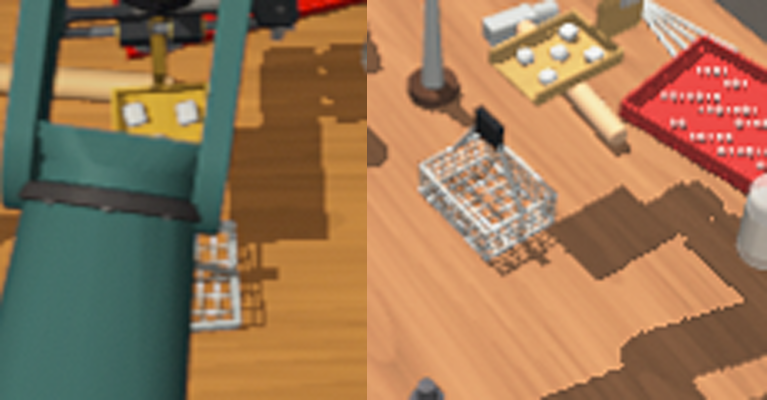

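Castings still on, with the scoop just beyond the basket at the right height. Lower it, then tilt about the lip.

```bash
python3 -m pendant '[[1,0,0,0.1,0,0,0],[1,0,0,0.25,0,0,0],[1,0,0,0.4,0,0,0],[1,0,0,0.45,0,0,0],[1,0,0,0.45,0,0,0],[1,0,0,0.35,0,0,0],[1,0,0,0.25,0,0,0],[1,0,0,0.13,0,0,0],[1,0,0,0,0,0,0]]'
python3 -m pendant '[[1,0.02,0,-0.17,0,-0.5,0],[1,0.02,0,-0.17,0,-0.5,0],[1,0.02,0,-0.17,0,-0.5,0],[1,0.01,0,-0.11,0,-0.33,0],[1,0.01,0,-0.11,0,-0.33,0],[1,0.01,0,-0.11,0,-0.33,0],[1,0.01,0,-0.11,0,-0.33,0],[1,0.01,0,-0.11,0,-0.33,0],[1,0.01,0,-0.11,0,-0.33,0],[1,0.01,0,-0.11,0,-0.33,0],[1,0.01,0,-0.11,0,-0.33,0],[1,0.01,0,-0.11,0,-0.33,0]]'
python3 - <<'E'
from h import *
err([.706,-.036,.066],[180,0,183.3])
T=ctrl.grab_frame("top");S=ctrl.grab_frame("side")
c=lambda x0,y0,x1,y1,f,w:cv2.resize(f["color"][y0:y1,x0:x1,::-1],w,interpolation=cv2.INTER_CUBIC)
cv2.imwrite("pics/g5.png",np.hstack([c(215,100,325,220,T,(367,400)),c(230,150,350,270,S,(400,400))]))
E
```

```text
t: 10.27
ee_pos: [0.705, -0.0368, 0.0642]
tcp_rot: [3.141, -0.003, -3.085]
contact_force: [-0.8, 0.6, -1.8]
grip_width: 0.0097
gripper_force: 30.0
t: 11.27
ee_pos: [0.6882, -0.0378, 0.1257]
tcp_rot: [-3.141, 0.472, -3.084]
contact_force: [0.2, 0.1, -2.1]
grip_width: 0.0098
gripper_force: 30.0
t 11.27 pos [ 0.6882 -0.0378  0.1257] rpy [-179.95   27.05 -176.7 ] F [ 0.2  0.1 -2.1] w 0.0098 gf 30.0
 shift [0.281 0.021 1.533]  turn [-8.000e-03  4.508e+00 -2.000e-03]
```

View pics/g5.png

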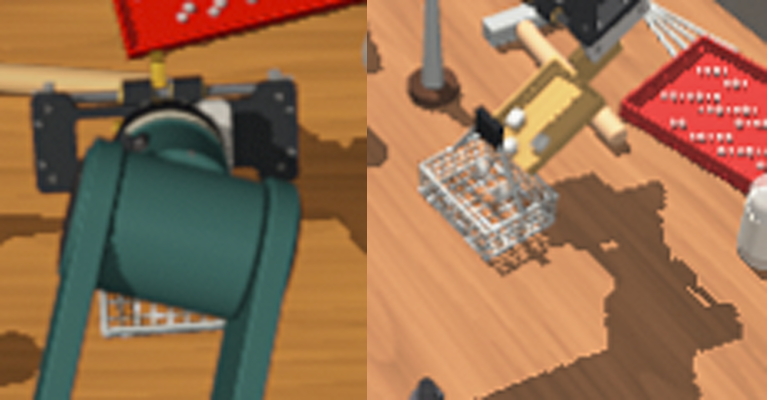

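Tilt is 27° and the castings are sliding off inside the basket wall: at least two are in, and others are near the lip at (515,120), (540,142). Tilt further and dwell.

```bash
python3 -m pendant '[[1,0,0,0,0,0,0],[1,0,0,0,0,0,0],[1,0.01,0,-0.11,0,-0.33,0],[1,0.01,0,-0.11,0,-0.33,0],[1,0.01,0,-0.11,0,-0.33,0],[1,0.01,0,-0.11,0,-0.33,0],[1,0.01,0,-0.11,0,-0.33,0],[1,0.01,0,-0.11,0,-0.33,0],[1,0.01,0,-0.11,0,-0.33,0],[1,0,0,0,0,0,0],[1,0,0,0,0,0,0],[1,0,0,0,0,0,0]]'
python3 - <<'E'
from h import *
err([.706,-.036,.066],[180,0,183.3])
S=ctrl.grab_frame("side")
s=cv2.cvtColor(S["color"],cv2.COLOR_RGB2HSV)
# scoop pan region in side: fraction of whitish blobs inside brass hull
br=((s[...,0]>=16)&(s[...,0]<=32)&(s[...,1]>110)&(s[...,2]>70)).astype(np.uint8)
w=((s[...,1]<50)&(s[...,2]>190)).astype(np.uint8)
for m,a,c in blobs(w,(245,160,330,240),6):print("white",a,c.round(1))
cv2.imwrite("pics/g6.png",cv2.resize(S["color"][150:240,240:330,::-1],(560,560),interpolation=cv2.INTER_CUBIC))
E
```

```text
t: 12.37
ee_pos: [0.6696, -0.0387, 0.1484]
tcp_rot: [-3.141, 0.71, -3.084]
contact_force: [1.0, -0.4, -1.9]
grip_width: 0.0097
gripper_force: 30.0
t 12.37 pos [ 0.6696 -0.0387  0.1484] rpy [-179.98   40.69 -176.7 ] F [ 1.  -0.4 -1.9] w 0.0097 gf 30.0
 shift [0.651 0.017 2.156]  turn [-3.000e-03  6.781e+00 -2.000e-03]
white 84 [258.8 210.3]
white 11 [319.4 162.6]
white 8 [323.  161.5]
```

View pics/g6.png

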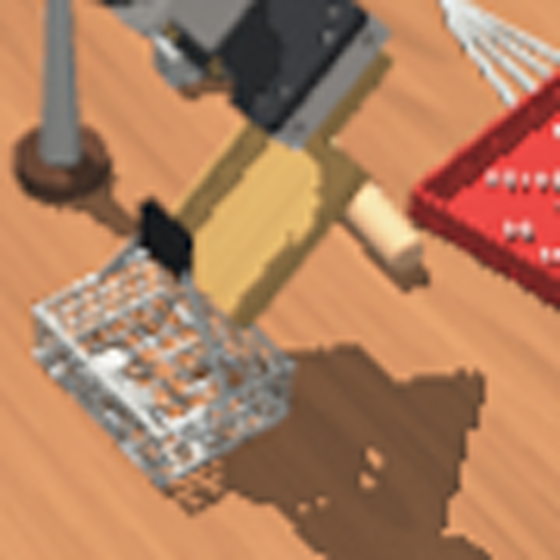

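The visible pan is empty (a small corner is hidden by the basket grip), and white castings lie in the basket at (110,360). Lift, level, and check with masks.

```bash
python3 -m pendant '[[1,-0.33,0,-0.38,0,0,0],[1,-0.65,0,-0.76,0,0,0],[1,-0.65,0,-0.76,0,0,0],[1,-0.2,0,-0.22,0,0,0],[1,0,0,0.32,0,0.97,0],[1,0,0,0.32,0,0.97,0],[1,0,0,0.32,0,0.97,0],[1,0,0,0.32,0,0.97,0],[1,0,0,0.32,0,0.97,0],[1,0,0,0.32,0,0.97,0],[1,0,0,0.32,0,0.96,0],[1,0,0,0,0,0,0]]'
python3 - <<'E'
from h import *
err([.58,-.345,.165],[180,0,176])
S=ctrl.grab_frame("side");np.save("/tmp/s.npy",S["color"])
s=cv2.cvtColor(S["color"],cv2.COLOR_RGB2HSV)
w=((s[...,1]<50)&(s[...,2]>170)).astype(np.uint8)
st=ctrl.read_state();A=R.from_euler("xyz",st["tcp_rot"])
L=lambda x,y,z:A.apply([.078-x,y,.011-z])+st["ee_pos"]  # scoop point -> world
q=proj(S,[L(-.05,.033,.003),L(-.05,-.033,.003),L(.047,-.033,.003),L(.047,.033,.003)]);print("pan quad side",q.round(0).tolist())
k=cv2.fillConvexPoly(np.zeros_like(w),q.astype(np.int32),1);print("white in pan",(w*k).sum(),"of",k.sum())
print("white in basket/around",[(int(a),c.round(0).tolist()) for m,a,c in blobs(w,(235,175,330,300),5)])
E
```

```text
t: 13.42
ee_pos: [0.706, -0.036, 0.1668]
tcp_rot: [3.139, -0.016, -3.083]
contact_force: [-0.2, 0.7, -5.8]
grip_width: 0.0101
gripper_force: 30.0
t 13.42 pos [ 0.706  -0.036   0.1668] rpy [ 179.83   -0.9  -176.66] F [-0.2  0.7 -5.8] w 0.0101 gf 30.0
 shift [ 3.594 -7.53   0.081]  turn [ 0.018 -0.152  1.223]
pan quad side [[265.0, 165.0], [279.0, 178.0], [304.0, 165.0], [290.0, 154.0]]
white in pan 0 of 495
white in basket/around [(132, [261.0, 213.0]), (32, [280.0, 215.0]), (20, [277.0, 199.0]), (17, [260.0, 198.0]), (9, [255.0, 195.0]), (6, [268.0, 206.0]), (6, [272.0, 211.0]), (5, [252.0, 200.0]), (5, [269.0, 200.0]), (5, [263.0, 205.0])]
```

Pan empty (0 white pixels). Returning the scoop to its spot.

```bash
python3 -m pendant '[[1,0.2,-0.4,0,0,-0.15,0],[1,0.38,-0.75,0,0,0,0],[1,0.42,-0.83,0,0,0,0],[1,0.42,-0.83,0,0,0,0],[1,0.42,-0.83,0,0,0,0],[1,0.42,-0.83,0,0,0,0],[1,0.42,-0.83,0,0,0,0],[1,0.42,-0.83,0,0,0,0.3],[1,0.42,-0.83,0,0,0,0.3],[1,0.4,-0.77,0,0,0,0.3],[1,0,0,0,0,0,0.3],[1,0,0,0,0,0,0]]'
python3 -c "
from h import *
err([.567,-.355,.013],[180,0,176])"
```

```text
t: 14.47
ee_pos: [0.5603, -0.3549, 0.1794]
tcp_rot: [-3.141, 0.02, 3.069]
contact_force: [0.4, 1.0, -0.7]
grip_width: 0.0095
gripper_force: 30.0
t 14.47 pos [ 0.5603 -0.3549  0.1794] rpy [-179.97    1.16  175.82] F [ 0.4  1.  -0.7] w 0.0095 gf 30.0
 shift [-0.083  0.012  4.162]  turn [-0.005  0.193 -0.03 ]
```

```bash
python3 -m pendant '[[1,0,0,0,0,0.19,0],[1,0,0,0.4,0,0,0],[1,0,0,0.6,0,0,0],[1,0,0,0.7,0,0,0],[1,0,0,0.7,0,0,0],[1,0,0,0.6,0,0,0],[1,0,0,0.4,0,0,0],[1,0,0,0.3,0,0,0],[1,0,0,0.2,0,0,0],[1,0,0,0,0,0,0]]'
python3 -c "
from h import *
err([.567,-.355,.011],[180,0,176])"
```

```text
t: 15.3
ee_pos: [0.561, -0.351, 0.0194]
tcp_rot: [3.138, -0.006, 3.075]
contact_force: [-0.0, 0.9, -1.6]
grip_width: 0.0098
gripper_force: 30.0
t 15.3 pos [ 0.561  -0.351   0.0194] rpy [179.81  -0.35 176.18] F [-0.   0.9 -1.6] w 0.0098 gf 30.0
 shift [-0.157 -0.091  0.208]  turn [ 0.031 -0.058  0.031]
```

```bash
python3 -m pendant '[[1,0,0,0.08,0,0,0],[1,0,0,0.08,0,0,0],[1,0,0,0.03,0,0,0],[1,0,0,0,0,0,0],[1,0,0,0,0,0,0]]'
python3 -c "
from h import *
err([.567,-.355,.011],[180,0,176])"
```

```text
t: 15.72
ee_pos: [0.5614, -0.3528, 0.0137]
tcp_rot: [3.14, -0.003, 3.073]
contact_force: [-0.1, 0.2, -1.2]
grip_width: 0.0096
gripper_force: 30.0
t 15.72 pos [ 0.5614 -0.3528  0.0137] rpy [179.92  -0.19 176.07] F [-0.1  0.2 -1.2] w 0.0096 gf 30.0
 shift [-0.143 -0.046  0.068]  turn [ 0.014 -0.032  0.012]
```

```bash
python3 -m pendant '[[1,0,0,0.04,0,0,0],[1,0,0,0.03,0,0,0],[1,0,0,0.02,0,0,0],[1,0,0,0,0,0,0],[1,0,0,0,0,0,0]]'
python3 -c "
from h import *
err([.567,-.355,.011],[180,0,176])"
```

```text
t: 16.13
ee_pos: [0.5614, -0.3528, 0.0107]
tcp_rot: [3.14, -0.003, 3.073]
contact_force: [-1.6, 0.7, 6.1]
grip_width: 0.0098
gripper_force: 30.0
t 16.13 pos [ 0.5614 -0.3528  0.0107] rpy [179.93  -0.19 176.08] F [-1.6  0.7  6.1] w 0.0098 gf 30.0
 shift [-0.143 -0.046 -0.007]  turn [ 0.012 -0.031  0.013]
```

Seated with 6 N. Release, lift, check the scoop, and re-measure the basket.

```bash
python3 -m pendant '[[0.4,0,0,0,0,0,0],[0.4,0,0,0,0,0,0],[0.4,0,0,0,0,0,0],[0.4,0,0,0,0,0,0],[0.4,0,0,0,0,0,0],[0.4,0,0,0,0,0,0],[0.4,0,0,0,0,0,0],[0.4,0,0,-0.3,0,0,0],[0.4,0,0,-0.6,0,0,0],[0.4,0,0,-0.8,0,0,0],[0.4,0,0,-1,0,0,0],[0.4,0,0,-1,0,0,0]]'
python3 -m pendant '[[0.4,0,0,-1,0,0,0],[0.4,0,0,-0.6,0,0,0],[0.4,0,0,0,0,0,0]]'
python3 - <<'E'
from h import *
T=ctrl.grab_frame("top");S=ctrl.grab_frame("side")
t,s=[cv2.cvtColor(f["color"],cv2.COLOR_RGB2HSV) for f in(T,S)]
for n,h,b in(("t",t,(240,160,295,205)),("s",s,(250,175,290,205))):
    for m,a,c in blobs((h[...,2]<45).astype(np.uint8),b):print(n,a,c,cv2.minAreaRect(np.argwhere(m)[:,::-1].astype(np.float32))[1:])
g=lambda h,b:blobs((h[...,2]<45).astype(np.uint8),b)[0][2]
P,e=tri(T,g(t,(240,160,295,205)),S,g(s,(250,175,290,205)));print("grip",P,e)
err([.554,-.0455,.089],[180,0,93.3])
ty=((s[...,0]>=16)&(s[...,0]<=32)&(s[...,1]>110)&(s[...,2]>70)).astype(np.uint8)
c=lambda x0,y0,x1,y1,f,w:cv2.resize(f["color"][y0:y1,x0:x1,::-1],w,interpolation=cv2.INTER_CUBIC)
cv2.imwrite("pics/g7.png",np.vstack([np.hstack([c(220,140,320,220,T,(400,300)),c(235,160,315,220,S,(400,300))]),np.hstack([c(270,240,370,315,S,(400,300)),c(55,150,165,232,T,(400,300))])]))
E
```

```text
t: 17.13
ee_pos: [0.5612, -0.3523, 0.1592]
tcp_rot: [3.139, -0.005, 3.073]
contact_force: [0.2, -1.0, 0.6]
grip_width: 0.0566
gripper_force: 0.0
t: 17.38
ee_pos: [0.5644, -0.3547, 0.232]
tcp_rot: [-3.135, 0.009, 3.073]
contact_force: [-0.1, 0.5, 1.2]
grip_width: 0.057
gripper_force: 0.0
t 41 [265.75609756 178.85365854] ((3.259286880493164, 11.316967964172363), 84.80557250976562)
s 39 [265.87179487 188.92307692] ((9.532306671142578, 4.766153335571289), 35.53767776489258)
grip [ 0.55479706 -0.04589661  0.1033292 ] 8.240604960399696e-05
t 17.48 pos [ 0.5626 -0.3534  0.2242] rpy [-1.7998e+02 -3.0000e-02  1.7608e+02] F [ 0.3 -0.6  0. ] w 0.0564 gf 0.0
 shift [0.739 7.665 3.376]  turn [-6.0000e-03 -1.0000e-03  1.3797e+01]
```

View pics/g7.png

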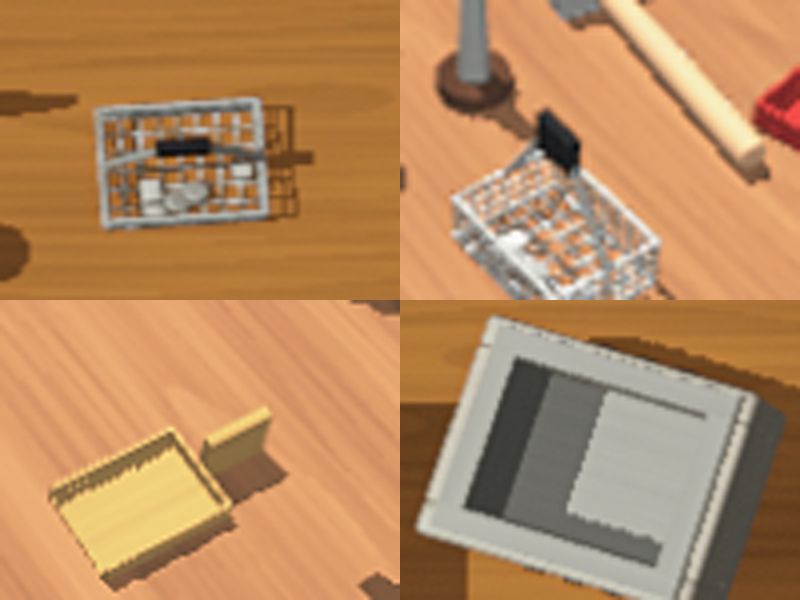

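The scoop lies empty and flat. The castings are in the basket: a square one and a clump at (150–210,195), one at (243,170). The basket hasn't moved. Move above the basket grip and turn a quarter turn.

```bash
python3 -m pendant '[[0.4,0.08,0.8,0,0,0,0.5],[0.4,0,0.9,0,0,0,0],[0.4,0.1,0.95,0,0,0,0],[0.4,0.1,0.95,0,0,0,0],[0.4,0.1,0.95,0,0,0,0],[0.4,0.1,0.95,0,0,0,0],[0.4,0.1,0.95,0,0,0,0],[0.4,0.1,0.7,0,0,0,0],[0.4,0,0,0,0,0,0.9],[0.4,0,0,0,0,0,0.95],[0.4,0,0,0,0,0,0.95],[0.4,0,0,0,0,0,0.95]]'
python3 -m pendant '[[0.4,0,0,0,0,0,0.95],[0.4,0,0,0,0,0,0.95],[0.4,0,0,0,0,0,0.95],[0.4,0,0,0,0,0,0.95],[0.4,0,0,0,0,0,0.95],[0.4,0,0,0,0,0,0.95],[0.4,0,0,0,0,0,0.95],[0.4,0,0,0,0,0,0.95],[0.4,0,0,0,0,0,0.95],[0.4,0,0,0,0,0,0.95],[0.4,0,0,0,0,0,0],[0.4,0,0,0,0,0,0]]'
python3 -c "
from h import *
err([.554,-.0455,.089],[180,0,93.3])"
```

```text
t: 18.48
ee_pos: [0.5665, -0.065, 0.2193]
tcp_rot: [-3.14, -0.01, 2.624]
contact_force: [0.1, 0.5, 0.5]
grip_width: 0.0561
gripper_force: 0.0
t: 19.48
ee_pos: [0.5668, -0.0656, 0.22]
tcp_rot: [-3.134, -0.004, 1.636]
contact_force: [-0.4, -0.6, 0.4]
grip_width: 0.0562
gripper_force: 0.0
t 19.48 pos [ 0.5668 -0.0656  0.22  ] rpy [-179.55   -0.21   93.72] F [-0.4 -0.6  0.4] w 0.0562 gf 0.0
 shift [ 0.509 -0.262  3.279]  turn [-0.074 -0.035  0.071]
```

```bash
python3 -m pendant '[[0.4,0.26,-0.14,0,-0.05,-0.03,0.07],[0.4,0.26,-0.14,0,0,0,0],[0.4,0,0,0.4,0,0,0],[0.4,0,0,0.5,0,0,0],[0.4,0,0,0.5,0,0,0],[0.4,0,0,0.2,0,0,0],[0.4,0,0,0,0,0,0],[0.4,0,0,0,0,0,0]]'
python3 -c "
from h import *
err([.554,-.0455,.089],[180,0,93.3])"
```

```text
t: 20.15
ee_pos: [0.5551, -0.0451, 0.1584]
tcp_rot: [3.141, 0.0, 1.627]
contact_force: [-0.4, 0.5, 0.4]
grip_width: 0.0563
gripper_force: 0.0
t 20.15 pos [ 0.5551 -0.0451  0.1584] rpy [1.7995e+02 2.0000e-02 9.3210e+01] F [-0.4  0.5  0.4] w 0.0563 gf 0.0
 shift [-0.009 -0.029  1.735]  turn [ 0.009  0.003 -0.014]
```

```bash
python3 -m pendant '[[0.4,0,0,0.4,0,0,0],[0.4,0,0,0.5,0,0,0],[0.4,0,0,0.4,0,0,0],[0.4,0,0,0.3,0,0,0],[0.4,0,0,0.13,0,0,0],[0.4,0,0,0,0,0,0],[1,0,0,0,0,0,0],[1,0,0,0,0,0,0],[1,0,0,0,0,0,0],[1,0,0,0,0,0,0],[1,0,0,0,0,0,0],[1,0,0,0,0,0,0]]'
python3 -m pendant '[[1,0,0,0,0,0,0],[1,0,0,0,0,0,0],[1,0,0,0,0,0,0],[1,0,0,0,0,0,0],[1,0,0,0,0,0,0]]'
python3 -c "
from h import *
err([.554,-.0455,.089],[180,0,93.3])"
```

```text
t: 21.15
ee_pos: [0.5557, -0.0458, 0.0893]
tcp_rot: [3.14, 0.001, 1.626]
contact_force: [-0.2, -2.4, -0.3]
grip_width: 0.0199
gripper_force: 0.0
t: 21.57
ee_pos: [0.5554, -0.0456, 0.0887]
tcp_rot: [3.141, 0.0, 1.626]
contact_force: [-0.5, 0.5, -1.0]
grip_width: 0.0096
gripper_force: 30.0
t 21.57 pos [ 0.5554 -0.0456  0.0887] rpy [1.7995e+02 2.0000e-02 9.3160e+01] F [-0.5  0.5 -1. ] w 0.0096 gf 30.0
 shift [ 0.005 -0.034 -0.006]  turn [ 0.008  0.003 -0.023]
```

Gripped at 9.6 mm and 30 N. Lift, and meanwhile refine the cleaner pose with edge profiles in both views.

```bash
python3 -m pendant '[[1,0,0,-0.1,0,0,0],[1,0,0,-0.2,0,0,0],[1,0,0,-0.35,0,0,0],[1,0,0,-0.5,0,0,0],[1,0,0,-0.6,0,0,0],[1,0,0,-0.6,0,0,0],[1,0,0,-0.6,0,0,0],[1,0,0,-0.6,0,0,0],[1,0,0,-0.5,0,0,0],[1,0,0,-0.35,0,0,0],[1,0,0,-0.2,0,0,0],[1,0,0,0,0,0,0]]'
cat > e.py <<'E'
from h import *
def prof(f,c,yaw,ax,off,z=.11,half=.125):
    a=np.radians(yaw);u=np.array([np.cos(a),np.sin(a)]);v=np.array([-np.sin(a),np.cos(a)])
    if ax=="y":u,v=v,-u
    s=np.arange(-half,half,.0005);P=np.c_[np.array(c)+s[:,None]*u+off*v,np.full(len(s),z)]
    q=proj(f,P).astype(np.float32);g=cv2.cvtColor(f["color"],cv2.COLOR_RGB2GRAY).astype(np.float32)
    I=cv2.GaussianBlur(cv2.remap(g,q[:,0].reshape(1,-1).copy(),q[:,1].reshape(1,-1).copy(),cv2.INTER_LINEAR),(9,1),2)[0]
    d=np.gradient(I);k=[i for i in range(2,len(s)-2) if abs(d[i])==abs(d[max(0,i-8):i+9]).max() and abs(d[i])>1.2]
    return [(round(float(s[i])*1000,1),round(float(d[i]),1)) for i in k]
if __name__=="__main__":
    for n in("top","side"):
        f=ctrl.grab_frame(n)
        for ax,offs in(("x",(-.06,-.03,0,.03,.06)),("y",(-.045,-.02,0,.02,.045))):
            for o in offs:print(n,ax,o,prof(f,(.29,.348),-16,ax,o))
E
python3 e.py; python3 -c "
from h import *
err([.554,-.0455,.274],[180,0,93.3])"
```

```text
t: 22.57
ee_pos: [0.5562, -0.0458, 0.2757]
tcp_rot: [3.136, 0.002, 1.626]
contact_force: [0.4, -1.2, -2.0]
grip_width: 0.0093
gripper_force: 29.9
top x -0.06 [(-1.5, -3.8), (9.0, 2.7), (14.5, -2.9), (31.0, -2.0), (44.0, 3.0), (54.5, 3.8), (60.5, -3.6), (69.0, 4.8)]
top x -0.03 [(-83.0, 1.2), (-19.5, -5.9), (-7.0, 5.2), (0.0, -3.8), (8.5, -3.8), (22.5, 7.8), (31.0, -5.8), (40.0, 8.5), (50.5, -3.1), (66.0, -4.9), (79.0, 6.8)]
top x 0 [(-91.5, 1.3), (-37.0, -4.1), (-26.5, 6.4), (-21.5, -6.0), (-11.5, 3.1), (6.0, 2.4), (20.0, 7.1), (33.5, 5.4), (39.5, -4.4), (49.0, -7.7), (60.0, 3.7)]
top x 0.03 [(-100.5, 1.3), (-60.0, 1.3), (-37.5, -2.5), (-22.0, 6.0), (-10.5, -5.3), (4.0, 3.7), (14.5, 4.5), (25.5, -2.0), (43.0, 4.5)]
top x 0.06 [(6.5, -2.6), (11.0, -2.6), (22.0, 4.0)]
top y -0.045 [(-108.5, 4.1), (-82.0, -6.0), (-61.0, 5.1), (-51.0, -5.3), (-33.0, 7.1), (-25.0, -5.9), (-19.5, 5.2), (-7.5, -5.1), (-2.0, 4.2), (6.5, -8.1), (25.0, 4.8), (32.5, 1.6), (116.0, -5.4)]
top y -0.02 [(-87.0, -3.8), (-72.0, -5.9), (-62.0, -3.9), (-57.0, 3.2), (-50.0, 6.7), (-41.0, -7.2), (-33.5, -4.1), (-20.5, 4.
[... 1242 characters left out ...]
5, 2.4)]
side y 0 [(-120.0, 2.5), (-94.0, 1.9), (-78.5, 2.0), (-73.5, -2.0), (-63.5, 1.6), (-47.0, 1.6), (-34.0, 2.5), (-25.0, -3.7), (-18.5, 3.4), (-2.0, -5.8), (45.5, 7.5), (65.0, -5.0), (72.0, 1.7), (90.5, -4.3), (101.5, 4.0)]
side y 0.02 [(-114.0, -1.2), (-92.5, 1.7), (-77.5, 2.3), (-62.5, 1.9), (-56.5, -2.3), (-50.0, 1.2), (-40.5, -2.9), (-30.5, 2.4), (39.0, -1.4), (52.5, -5.2), (69.5, 1.4), (82.0, 3.8), (88.0, -4.8), (103.5, 4.1), (122.0, -5.1)]
side y 0.045 [(-65.5, -2.6), (-53.5, 2.7), (108.5, -2.1), (122.0, -3.8)]
t 22.67 pos [ 0.5552 -0.0456  0.2724] rpy [1.7997e+02 2.0000e-02 9.3160e+01] F [ 0.2 -0.4 -3. ] w 0.0096 gf 29.9
 shift [ 0.005 -0.029 -0.04 ]  turn [ 0.005  0.004 -0.024]
```

```bash
python3 - <<'E'
from h import *
T=ctrl.grab_frame("top")
W=plane(T,[[85,180],[110,195],[200,100]],.11);print(W.round(3),proj(T,W).round(2))
s=np.arange(-.12,.12,.004);a=np.radians(-16)
for P in (np.c_[.29+s*np.cos(a),.348+s*np.sin(a),s*0+.11],):
    q=proj(T,P);print(q[::12].round(1).tolist());print([int(T["color"][int(round(v)),int(round(u))].mean()) for u,v in q])
E
```

```text
[[0.549 0.413 0.11 ]
 [0.511 0.348 0.11 ]
 [0.759 0.125 0.11 ]] [[ 85. 180.]
 [110. 195.]
 [200. 100.]]
[[90.4, 332.0], [96.8, 312.6], [103.1, 293.4], [109.3, 274.5], [115.4, 255.7]]
[118, 127, 129, 120, 118, 119, 115, 117, 124, 120, 117, 115, 114, 120, 116, 113, 117, 121, 125, 127, 126, 100, 113, 84, 120, 78, 92, 87, 96, 117, 105, 85, 133, 123, 96, 78, 121, 130, 79, 124, 108, 111, 113, 61, 69, 122, 128, 125, 123, 122, 127, 121, 119, 118, 116, 119, 121, 118, 119, 122]
```

My earlier cleaner centre missed the 300 px montage offset. It really is near (.511,.348), so I'm redoing the profiles.

```bash
sed -i 's/(.29,.348),-16/(.511,.348),-16/; s/>1.2\]/>1.6]/' e.py; python3 e.py
```

```text
top x -0.06 [(-79.0, 6.8), (50.0, -2.0), (78.0, -11.3), (93.0, 7.1)]
top x -0.03 [(-79.0, 11.6), (-56.0, -12.2), (-37.5, 8.4), (56.0, 8.0), (79.0, -13.1), (93.5, 5.9)]
top x 0 [(-79.0, 10.3), (-56.5, -10.9), (-37.5, 8.6), (52.0, -8.9), (57.0, 8.2), (79.0, -13.9), (92.0, 6.7)]
top x 0.03 [(-78.5, 8.8), (-55.0, -10.6), (56.5, 10.0), (79.0, -11.7), (86.0, 7.2)]
top x 0.06 [(-118.0, 2.0), (-109.5, 2.6), (-78.5, 7.3), (-54.0, -13.0), (56.0, 11.5), (78.5, -7.3)]
top y -0.045 [(-89.0, 11.1), (-81.0, -8.5), (13.5, -10.2), (53.5, -6.5), (82.5, 12.8), (99.5, 2.6), (109.0, -7.8)]
top y -0.02 [(-88.5, 11.1), (-80.5, -9.3), (13.0, -10.7), (54.5, -5.1), (82.5, 15.3), (101.0, 3.2), (109.0, -7.8)]
top y 0 [(-89.0, 11.3), (-81.5, -9.5), (-76.0, 7.1), (13.5, -8.5), (54.5, -6.9), (82.5, 12.2), (100.0, 2.9), (110.0, -13.2)]
top y 0.02 [(-88.0, 11.6), (-80.0, -9.3), (13.5, -10.3), (54.5, -5.0), (82.5, 13.0), (101.0, 2.9), (110.0, -12.1)]
top y 0.045 [(-88.0, 11.7), (-80.0, -10.1), (-58.0, -7.4), (55.0, -5.2), (83.0, 12.3), (101.0, 2.8), (110.5, -13.6)]
side x -0.06 [(-79.5, 12.7), (-54.5, -5.7), (57.0, 3.6), (79.0, -5.1)]
side x -0.03 [(-79.5, 13.7), (-54.0, -10.5), (56.0, 6.9), (78.5, -5.3)]
side x 0 [(-79.0, 12.1), (-53.5, -10.9), (57.5, 6.3), (80.5, -6.5)]
side x 0.03 [(-78.5, 11.7), (-53.0, -10.1), (56.5, 8.2), (80.5, -2.9), (121.0, -3.2)]
side x 0.06 [(-75.5, 12.0), (-53.0, -10.2), (58.5, 7.2), (81.5, -13.0), (97.0, 2.8), (105.0, -4.7), (114.0, 3.6)]
side y -0.045 [(-98.5, 5.9), (-85.5, -6.4), (-79.0, 4.7), (-60.5, -4.7), (79.0, 6.4), (98.5, -3.0)]
side y -0.02 [(-97.0, 5.8), (-85.0, -5.9), (-78.5, 5.1), (-60.5, -4.9), (80.0, 6.3), (98.5, -3.8)]
side y 0 [(-96.0, 5.8), (-85.0, -6.1), (-60.0, -4.5), (79.0, 5.6), (99.5, -3.2)]
side y 0.02 [(-96.0, 6.2), (-85.0, -5.9), (-78.5, 4.8), (-61.5, -4.3), (84.5, 4.0), (99.5, -3.5)]
side y 0.045 [(-95.5, 5.5), (-84.0, -4.9), (-77.0, 4.8), (-59.0, -4.7), (81.5, 4.1), (99.5, -5.2)]
```

Cleaner: inner x edges ±56 and inner y edges −60/+82 (142 wide, as given), so the centre is (.514,.358) and yaw about −16.4°. Carry the basket there, underside at 184 mm, which clears the mandrel.

```bash
python3 -m pendant '[[1,0.15,-0.03,0,0,0,0],[1,0.3,-0.03,0,0,0,0],[1,0.45,-0.03,0,0,0,0],[1,0.6,-0.03,0,0,0,0],[1,0.75,-0.03,0,0,0,0],[1,0.8,-0.03,0,0,0,0],[1,0.8,-0.03,0,0,0,0],[1,0.8,-0.03,0,0,0,0],[1,0.8,-0.03,0,0,0,0],[1,0.8,-0.03,0,0,0,0],[1,0.8,-0.03,0,0,0,0],[1,0.8,-0.03,0,0,0,0]]'
python3 -m pendant '[[1,0.75,-0.03,0,0,0,0],[1,0.6,-0.03,0,0,0,0.2],[1,0.45,-0.03,0,0,0,0.4],[1,0.3,0,0,0,0,0.6],[1,0.15,0,0,0,0,0.6],[1,0,0,0,0,0,0.6],[1,0,0,0,0,0,0.5],[1,0,0,0,0,0,0.37],[1,0,0,0,0,0,0],[1,0,0,0,0,0,0]]'
python3 -c "
from h import *
err([.5143,.3581,.2187],[180,0,73.6])"
```

```text
t: 23.82
ee_pos: [0.5222, 0.2697, 0.2726]
tcp_rot: [3.141, 0.0, 1.627]
contact_force: [0.4, -0.0, -2.3]
grip_width: 0.0094
gripper_force: 29.9
t: 24.65
ee_pos: [0.5161, 0.3575, 0.2724]
tcp_rot: [3.141, 0.0, 1.286]
contact_force: [-0.4, -0.3, -3.7]
grip_width: 0.0098
gripper_force: 29.9
t 24.65 pos [0.5161 0.3575 0.2724] rpy [1.7997e+02 2.0000e-02 7.3650e+01] F [-0.4 -0.3 -3.7] w 0.0098 gf 29.9
 shift [ 1.000e-03 -4.800e-02  1.343e+00]  turn [0.006 0.003 0.009]
```

```bash
python3 -m pendant '[[1,0,-0.05,0.1,0,0,0],[1,0,0,0.2,0,0,0],[1,0,0,0.25,0,0,0],[1,0,0,0.25,0,0,0],[1,0,0,0.25,0,0,0],[1,0,0,0.18,0,0,0],[1,0,0,0.1,0,0,0],[1,0,0,0,0,0,0],[1,0,0,0,0,0,0],[1,0,0,0,0,0,0],[1,0,0,0,0,0,0]]'
python3 - <<'E'
from h import *
from e import prof
err([.5143,.3581,.2187],[180,0,73.6])
c=(.5143,.3581);S=ctrl.grab_frame("side");T=ctrl.grab_frame("top")
for n,f in(("side",S),("top",T)):
  for o in(-.04,-.02,.02,.04):print(n,"rim x",o,prof(f,c,-16.4,"x",o,.17,.07))
  for o in(-.035,-.02,.02,.035):print(n,"rim y",o,prof(f,c,-16.4,"y",o,.17,.08))
s=cv2.cvtColor(S["color"],cv2.COLOR_RGB2HSV)
a=np.radians(-16.4);u=np.array([np.cos(a),np.sin(a),0]);v=np.array([-np.sin(a),np.cos(a),0]);b=np.array([*c,.13])
P=[b+x*.042*u+y*.055*v+[0,0,z] for z in(.04,0) for x,y in((1,1),(1,-1),(-1,-1),(-1,1))]
print(proj(S,P).round(1).tolist())
cv2.imwrite("pics/h.png",S["color"][:,:,::-1]);np.save("/tmp/S.npy",S["color"])
E
```

```text
t: 25.57
ee_pos: [0.5155, 0.3576, 0.2205]
tcp_rot: [3.139, -0.001, 1.283]
contact_force: [0.5, -0.5, -3.1]
grip_width: 0.0099
gripper_force: 29.9
t 25.57 pos [0.5155 0.3576 0.2205] rpy [ 1.7985e+02 -7.0000e-02  7.3540e+01] F [ 0.5 -0.5 -3.1] w 0.0099 gf 29.9
 shift [ 0.005 -0.032  0.046]  turn [ 0.025 -0.011 -0.01 ]
side rim x -0.04 [(-57.0, -10.0), (-42.5, 6.7), (-35.5, -13.6), (-15.0, -6.9), (-7.0, 6.8), (0.0, -6.4), (11.0, 4.7), (21.0, 2.9), (27.5, -4.3), (42.0, 2.9), (49.5, 4.4), (67.5, -12.7)]
side rim x -0.02 [(-54.0, -3.6), (-36.5, -12.7), (-25.5, 4.5), (-11.5, -7.0), (-0.5, -3.5), (9.5, 2.0), (20.5, -2.9), (32.5, -2.1), (39.0, 6.8), (49.5, 3.5), (67.5, -13.0)]
side rim x 0.02 [(-34.5, -10.5), (-23.5, 2.8), (-16.5, -4.0), (-9.0, 4.2), (-1.5, -2.3), (5.5, -4.4), (16.5, 3.2), (24.0, -2.9), (39.0, 11.4), (46.0, -21.9)]
side rim x 0.04 [(-35.0, -15.7), (-24.5, 5.6), (-13.5, -5.0), (-0.5, -1.8), (12.0, -3.7), (17.0, 3.9), (31.5, -5.8), (39.0, 12.2), (46.0, -22.2), (53.5, 1.8), (61.0, -1.9)]
side rim y -0.035 [(-55.5, -2.0), (-42.0, 2.0), (-35.5, -1.9), (-25.0, -1.8), (-4.5, 2.2), (
[... 1360 characters left out ...]
p rim y -0.02 [(-75.5, -4.1), (-70.0, -3.8), (-65.0, -4.3), (-52.5, 3.2), (-44.0, 7.3), (-34.5, 4.4), (-26.0, -2.9), (-17.0, -9.6), (1.0, 5.6), (14.0, 4.6), (20.5, -5.8), (37.0, -6.3), (68.0, 5.4), (76.5, -5.9)]
top rim y 0.02 [(-78.5, 2.9), (-67.5, -3.0), (-61.0, -1.8), (-51.5, 4.3), (-35.5, 2.4), (-25.5, -4.1), (-8.5, -4.0), (7.5, 12.9), (20.5, -15.5), (37.0, -4.6)]
top rim y 0.035 [(-76.5, -3.0), (-71.5, 2.9), (-61.0, -6.1), (-53.0, 6.6), (-46.5, 3.0), (-41.0, -4.7), (-35.5, 4.2), (-25.5, -8.5), (-17.5, -10.2), (0.0, -2.6), (9.5, 3.1), (20.5, -4.6), (77.5, 4.0)]
[[203.8, 102.8], [209.2, 119.0], [185.3, 122.9], [181.2, 106.3], [204.8, 112.0], [210.1, 128.4], [186.7, 132.3], [182.6, 115.5]]
```

The basket rim edges sit at x −39/+42.5 and y −53/+54, with no drift (square). Trim 1.4 mm in x and 1.5 mm down, then hand in.

```bash
python3 -m pendant '[[1,0,-0.035,0.035,0.01,0,0],[1,0,0,0,0,0,0],[1,0,0,0,0,0,0],[1,0,0,0,0,0,0],[1,0,0,0,0,0,0],[1,0,0,0,0,0,0],[1,0,0,0,0,0,0],[1,0,0,0,0,0,0]]'
python3 - <<'E'
from h import *
err([.5143,.3581,.2187],[180,0,73.6])
print(ctrl.job_done())
E
```

```text
t: 26.33
ee_pos: [0.5138, 0.3577, 0.2181]
tcp_rot: [3.141, 0.0, 1.283]
contact_force: [0.3, 0.2, -2.5]
grip_width: 0.0094
gripper_force: 29.9
t 26.33 pos [0.5138 0.3577 0.2181] rpy [1.7998e+02 1.0000e-02 7.3540e+01] F [ 0.3  0.2 -2.5] w 0.0094 gf 29.9
 shift [ 0.012  0.01  -0.015]  turn [ 0.003  0.001 -0.01 ]
the job is handed in; nothing more can be done
None
```

Handed in at 26 s: the scoop is empty and flat on the bench, its pan was clear after the pour (I did not count all five castings in the basket), and the basket is held level, centred and squared about 20 mm above the tank rim.

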